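# Bolt the lid of the beam box on the optical table

### The job

Two low black instrument boxes stand on the optical table, each with a barrel bolt across the seam of its lid. On the box that has the round beam tube sticking out of its side, slide the bolt by its upright knob along its track, fully home into its keeper, and let go. Leave the bolt of the other box (finned side, no tube) as it is.

Things in the scene. Friction and masses are not known exactly. Their poses are not given: they have to be found in the camera images.
- beam_knob (a point): Centre of the bolt knob on the box with the tube: upright steel cylinder, 20 mm wide, 28 mm tall, on a 10 mm stalk, part of the 12 mm rod lying on the level lid. Lid surface 40 mm below this point and 84 mm above the table. Nothing near the knob's path stands over 22 mm above the lid. Axes: the box's; +y is the way home, z up. Box: black, fixed, 150 x 220 mm; 40 mm tube sticks out 63 mm.
- beam_keeper (a point): Centre of that bolt's keeper: aluminium staple 32 mm wide, 25 mm deep along the track, 22 mm tall, fixed on the box top across the lid seam. The point lies on the rod's axis, 11 mm above the lid. From above, the bolt slides straight along the line from beam_knob to this point; the knob is 168 mm from it when the bolt is drawn back, 108 mm when fully home.
- beam_bolt (a joint): Travel of that bolt towards its keeper, m: 0 fully drawn back, 0.060 fully home at its stop. The rod's end enters the keeper at 0.026 and has passed through it at 0.051. It slides with about 3 N of friction, has no spring and stays where it is left. Starts at 0 to 0.016.
- spare_knob (a point): Centre of the knob of the like bolt on the other box (same size and top, but short cooling fins on one side in place of the tube). The boxes may be either way round, left or right, each turned up to 40 degrees. This bolt is to be left alone.

How it is judged:
At the end, for the whole second after the job is handed in: The beam box's bolt is home in its keeper (within 12 mm of its stop: beam_bolt above 0.048) and at rest, and the other box's bolt is within 12 mm of where it was (value of joint beam_bolt above 0.048 m and velocity of joint beam_bolt below 0.01 m/s and distance of spare_knob from where it was at the start of the episode below 0.012 m); the robot touches nothing.
It fails at once if the other box's bolt is moved by more than 12 mm (distance of spare_knob from where it was at the start of the episode above 0.012 m).
It also fails if it takes over 32 s, if anything falls off the work surface, if the arm or the gripper's body presses on something with over 40 N, if the wrist force passes 120 N, or if a joint passes its speed limit or range.

### The arm

A 6-joint arm with a two-finger parallel gripper is mounted at the origin on the work surface. World frame = base frame: x ahead of the robot, y to its left, z up, the work surface at z = 0. Lengths are in m, angles in rad, forces in N, time in s.
With the tool pointing down it reaches from about 0.35 to 0.775 m from the base axis. Payload 5.5 kg.
Tool frame: the origin (TCP) lies at the very end of the fingers, on their centre line; the grasp point (between the pads) lies env.hold_point_z behind it (env.hold_point_z is the distance from the TCP to the grasp point, in m); z points along the fingers, y is the line along which they close (so a half turn about z gives the same grasp; the last joint's range is limited). The gripper opens to 85 mm and grips with 20 to 120 N. Pads are 22 mm wide; open, the fingers measure 114 mm over their backs; the gripper's body (76 mm by 85 mm) begins 54 mm behind the grasp point. The pads swing forward as they close: fully open they stand 13 mm farther back than shut.
Start: joints at [-1.339, 0.313, 0.046, 1.304, 0, 1.431], TCP at [0.209, -0.536, 0.231] pointing down, gripper open.
Joint ranges: [-2.76, 2.76], [-0.86, 1.69], [-1.03, 1.26], [-2.2, 2.34], [-1.47, 1.5], [-3.14, 3.14]. Speed limits (rad/s): [2.57, 2.57, 3.14, 3.14, 3.14, 3.14].

### API

Orientations are given as a unit quaternion [w, x, y, z].
In Python, from workcell import env gives the robot as it stands.
- The arm moves only by the tool carry_out, never from a script. Its argument "steps" is a list of rows, each a list of 3 entries, a list of its own where there are three numbers: the turn, a rotation vector about the tool's x, y, z in degrees, then the shift along the tool's x, y, z in cm, then the closure in counts, from 0 (fully open) to 255 (shut). A call has exactly 8 rows; each row is the pose to reach, as a shift and turn from the pose commanded when the call began, along the tool's axes at that moment; what a row does not reach only later rows make up. A row lasts 1/8 s, in which the tool goes at most 62.5 mm and 10.7 degrees, less where a joint would pass 70% of its speed; a pose out of reach is approached as far as the arm can. A call with a gripper value outside its range is refused whole. The fingers move at their own pace and stop on an object; "force" is the grip in N (left out, the last holds). Time passes only in rows, so rows that repeat a pose let the fingers close, or fill a call up. It gives the time, the measured TCP pose, the force, the opening and the grip force at its end, in the units of the state.
- env.get_state(): the state, without advancing time (a new reading comes with each control period).
- env.read_camera(name): name is "scene" or "top" or "wrist"; returns (picture, depth): 400x640x3 uint8, red, green, blue; 400x640 float32, m along the optical axis (not along the pixel's ray), 0 where there is no reading.
- env.get_calibration(name): a dict with "fx", "fy", "cx", "cy" (pixels), "D" ([k1, k2, p1, p2, k3] as OpenCV has them; the pictures are not rectified), "origin" and "orientation" of the camera in the world. Camera axes: x right, y up, looking along -z (the intrinsics and any distortion apply to the point x, -y, -z); pixel columns grow to the right and rows downward; lengths in m; the calibration is good to about 2 mm. A picture is of the moment at which its call begins: read the wrist's pose just before it. get_calibration takes no time and is no camera call; for the wrist camera it gives the pose at the moment of the call.
- env.hand_in(): hands the job in; it is judged then, once.
The state is a dict: "clock": time; "joint_pos": joint angles; "qvel": joint speeds; "tau": joint torques, N m; "tcp_pos": TCP position; "orientation": TCP orientation; "wrist_force": force on the tool from outside, world axes, zero at the start; "ft_torque": the same for the moment, N m; "finger_gap": finger opening in m; "grip_force": force on a finger pad.
Only numpy, scipy, OpenCV 4.12 (cv2) and the standard library are available. Lean on these libraries where they do the work, as an engineer would, in place of code of your own. Each camera call takes 0.05 s, during which the arm holds its last target. There are 200 camera calls.

## Working session

There is one attempt and no reset: what is moved stays moved. The work goes in short steps, Python scripts to look and compute and a tool call to move; the robot and the scene stay as the last step left them, time stands still between calls to the robot, and variables do not carry over. Pictures are saved under pics/ and viewed, at most 10 in all, crops included, and the job is handed in when it is done.

Besides the shell and the picture viewer there is one more tool, called after "Call:" in YAML: its name, and indented under it one key for each argument. carry_out: Moves the arm, as the interface text tells. Its arguments: {"type":"object","properties":{"steps":{"type":"array","items":{"type":"array"}},"force":{"type":"number"}},"required":["steps"]}

```bash
mkdir -p pics; cat > h.py <<'E'
import numpy as np, cv2
from scipy.spatial.transform import Rotation as R
from workcell import env
def snap(n,f):
    c=env.get_calibration(n); p,d=env.read_camera(n)
    cv2.imwrite(f'pics/{f}.png',p[:,:,::-1]); np.savez(f'pics/{f}.npz',d=d,p=p,**{k:np.array(c[k],float) for k in c}); return p,d,c
def ray(c,u,v):
    K=np.array([[c['fx'],0,c['cx']],[0,c['fy'],c['cy']],[0,0,1.]],float)
    x,y=cv2.undistortPoints(np.array([[[u,v]]],float),K,np.array(c['D'],float))[0,0]
    q=np.array(c['orientation'],float); r=R.from_quat([q[1],q[2],q[3],q[0]])
    return np.array(c['origin'],float), r.apply([x,-y,-1])
def atz(c,u,v,z):
    o,d=ray(c,u,v); return o+d*(z-o[2])/d[2]
def atd(c,u,v,dep):
    o,d=ray(c,u,v); return o+d*dep
E
python3 - <<'E'
from h import *
snap('top','top1');snap('scene','sc1')
s=env.get_state();print(s['clock'],s['tcp_pos'],s['orientation'],env.hold_point_z)
c=env.get_calibration('top');print(c)
E
```

```text
0.1 [ 0.20876109 -0.53527099  0.23050282] [-8.19630304e-04  9.82772246e-01  1.84818935e-01 -4.28321367e-05] 0.0187
{'fx': 506.71766988009887, 'fy': 506.71766988009887, 'cx': 321.6001413196851, 'cy': 204.57766893049975, 'D': array([-0.11614803,  0.        ,  0.        ,  0.        ,  0.        ]), 'origin': array([ 0.42755349, -0.01537962,  1.29304784]), 'orientation': array([ 0.71154564,  0.04347189, -0.02601855, -0.70081099])}
```

View pics/top1.png

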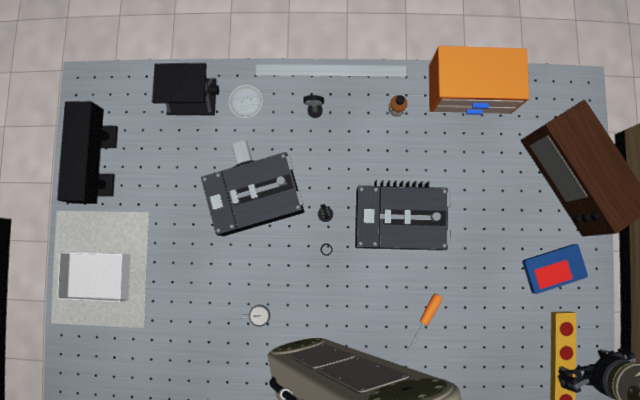

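View pics/sc1.png

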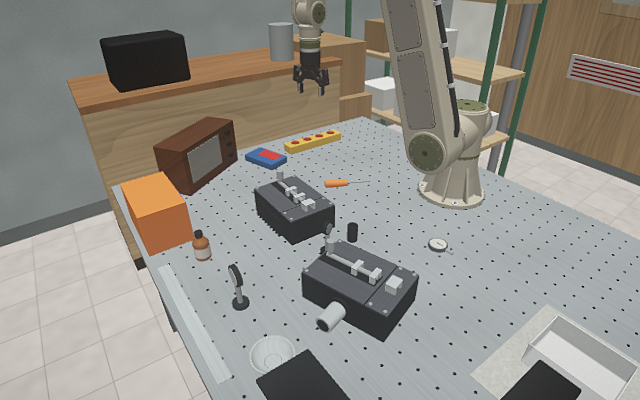

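The beam box is the left one in the top view: its tube is at (240,150), the knob near (282,183) and the keeper near (235,196). The finned box is at (403,216). I'll enlarge the beam box.

```bash
python3 - <<'E'
from h import *
p=cv2.imread('pics/top1.png')[140:240,195:310]
cv2.imwrite('pics/crop1.png',cv2.resize(p,None,fx=6,fy=6,interpolation=cv2.INTER_CUBIC)[:600])
E
```

```text
(no output)
```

View pics/crop1.png

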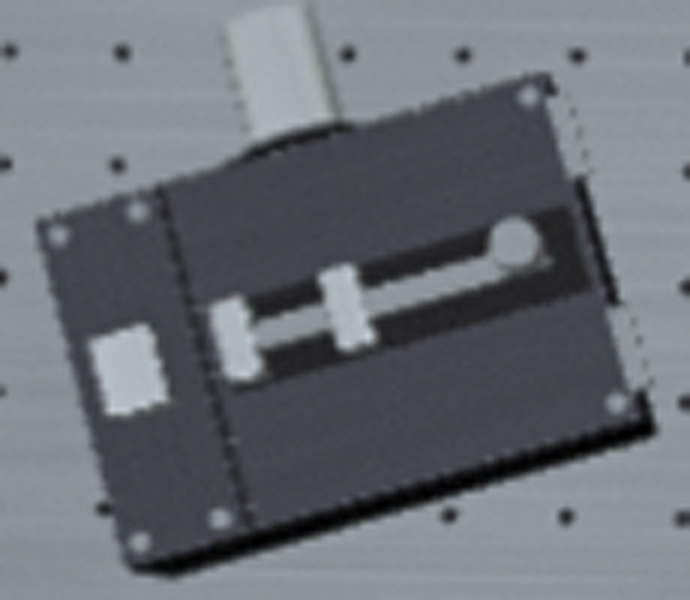

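The knob top is at about (280.5,179.7) and its track runs through two guides. The keeper is the left block, at about (216,201.3) near the seam.

```bash
python3 - <<'E'
from h import *
c=env.get_calibration('top')
k=atz(c,280.5,179.7,.138);e=atz(c,216,201.3,.106);d=(e-k)[:2];L=np.hypot(*d);d/=L
print(k,e,'dist',L,'dir',d,np.degrees(np.arctan2(d[1],d[0])))
g=atz(c,195+238/6-.5,140+338/6-.5,.106); print('guide',g)
s=env.get_state();q=s['orientation'];r=R.from_quat([q[1],q[2],q[3],q[0]])
print(r.as_matrix().round(3), s['tcp_pos'])
E
```

```text
[0.59767628 0.10998414 0.138     ] [0.5487489  0.26645806 0.106     ] dist 0.1639450378305016 dir [-0.29843771  0.95442911] 107.36379278873663
guide [0.56240404 0.22313179 0.106     ]
[[ 0.932  0.363 -0.   ]
 [ 0.363 -0.932  0.002]
 [ 0.    -0.002 -1.   ]] [ 0.20876109 -0.53527099  0.23050282]
```

Call:
carry_out:
  steps:
    - [[0,0,-10.7],[5.1,-3.6,0],255]
    - [[0,0,-21],[10.2,-7.2,0],255]
    - [[0,0,-31],[15.3,-10.8,0],255]
    - [[0,0,-42],[20.4,-14.4,0],255]
    - [[0,0,-52],[25.5,-18,0],255]
    - [[0,0,-62],[30.6,-21.6,0],255]
    - [[0,0,-72],[35.7,-25.2,0],255]
    - [[0,0,-82],[40.8,-28.8,0],255]

```text
clock: 1.1
tcp_pos: [0.4851, -0.1173, 0.2311]
orientation: [0.0, 0.618, 0.786, -0.0]
wrist_force: [0.6, -0.6, -0.1]
finger_gap: -0.0002
grip_force: 0.0
```

```bash
cat > go.py <<'E'
from h import *
import sys
# target x y z yaw(deg) of tool x -> shift/turn in tool axes
t=np.array(sys.argv[1:4],float); yaw=float(sys.argv[4])
s=env.get_state();q=s['orientation'];r=R.from_quat([q[1],q[2],q[3],q[0]])
G=R.from_euler('z',yaw,degrees=True)*R.from_euler('x',180,degrees=True)
print(s['clock'],s['tcp_pos'],s['finger_gap'],'turn',(r.inv()*G).as_rotvec(degrees=True).round(1),'cm',(100*r.inv().apply(t-s['tcp_pos'])).round(2))
print(s['joint_pos'].round(2) if hasattr(s['joint_pos'],'round') else s['joint_pos'],s['wrist_force'])
E
python3 go.py .6096 .0718 .23 107.4
```

```text
1.1 [ 0.48508168 -0.11731723  0.23111145] -0.00017338506895344874 turn [-0.   0.  -3.8] cm [15.45 16.56  0.11]
[-0.4   0.17 -0.15  1.26 -0.    0.93] [ 0.63046119 -0.5726533  -0.12971809]
```

Call:
carry_out:
  steps:
    - [[0,0,-1],[3.9,4.1,0],255]
    - [[0,0,-2],[7.8,8.3,0],255]
    - [[0,0,-3.8],[11.6,12.4,0],255]
    - [[0,0,-3.8],[15.4,16.5,0],255]
    - [[0,0,-3.8],[15.4,16.5,0],255]
    - [[0,0,-3.8],[15.4,16.5,0],255]
    - [[0,0,-3.8],[15.4,16.5,0],255]
    - [[0,0,-3.8],[15.4,16.5,0],255]

```text
clock: 2.1
tcp_pos: [0.6091, 0.0674, 0.2316]
orientation: [0.0, 0.595, 0.804, 0.0]
wrist_force: [0.1, -0.2, -0.9]
finger_gap: -0.0001
grip_force: 0.0
```

```bash
python3 go.py .6096 .0718 .116 107.4; python3 - <<'E'
from h import *
p,d,c=snap('wrist','w1'); print(c['origin'])
E
```

```text
2.1 [0.60914093 0.06742052 0.23164771] -8.930868272976963e-05 turn [ 0.   0.  -0.4] cm [ 0.41  0.17 11.56]
[-0.02  0.39  0.15  1.34 -0.    1.25] [ 0.14737978 -0.16872106 -0.88616092]
[0.58681263 0.13757039 0.37369213]
```

View pics/w1.png

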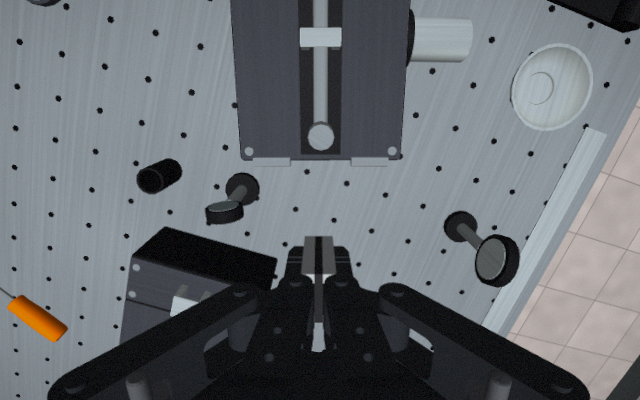

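The wrist view shows the knob at (320,137) straight ahead of the closed tips at (318,245). Two mirror posts stand beside the gripper at (240,190) and (495,260), so I'll check their heights and positions along with the knob.

```bash
python3 - <<'E'
from h import *
f=np.load('pics/w1.npz');c={k:f[k] for k in f}
print('knob',atz(c,320.5,136,.138))
for n,(u,v) in dict(m1=(225,214),m1b=(240,188),m2=(497,262),post=(152,180),kn=(320,136),box=(270,265)).items():
    print(n,f['d'][v,u],atd(c,u,v,f['d'][v,u]).round(3))
E
```

```text
knob [0.59763436 0.10990569 0.138     ]
m1 0.29338008 [0.537 0.012 0.099]
m1b 0.3663918 [0.532 0.013 0.022]
m2 0.303969 [0.797 0.041 0.103]
post 0.360694 [ 0.434 -0.006  0.024]
kn 0.23483878 [0.597 0.11  0.137]
box 0.39014778 [ 0.59  -0.07   0.027]
```

Call:
carry_out:
  steps:
    - [[0,0,-0.4],[0.2,0.2,2.5],255]
    - [[0,0,-0.4],[0.2,0.2,5],255]
    - [[0,0,-0.4],[0.2,0.2,7.5],255]
    - [[0,0,-0.4],[0.2,0.2,9.5],255]
    - [[0,0,-0.4],[0.2,0.2,11],255]
    - [[0,0,-0.4],[0.2,0.2,11.5],255]
    - [[0,0,-0.4],[0.2,0.2,11.5],255]
    - [[0,0,-0.4],[0.2,0.2,11.5],255]

```text
clock: 3.15
tcp_pos: [0.6115, 0.0711, 0.1172]
orientation: [0.001, 0.591, 0.806, 0.0]
wrist_force: [0.0, 0.0, -0.6]
finger_gap: -0.0002
grip_force: 0.0
```

```bash
python3 go.py .5872 .1433 .116 107.4
```

```text
3.15 [0.61148642 0.0710555  0.11723042] -0.00018433368848803884 turn [0.1 0.  0.1] cm [ 7.62 -0.14  0.12]
[-0.01  0.44 -0.05  1.08 -0.    1.25] [ 0.0358931   0.04379235 -0.55453297]
```

Call:
carry_out:
  steps:
    - [[0,0,0],[1.2,-0.15,0],255]
    - [[0,0,0],[2.4,-0.15,0],255]
    - [[0,0,0],[3.6,-0.15,0],255]
    - [[0,0,0],[4.8,-0.15,0],255]
    - [[0,0,0],[5.8,-0.15,0],255]
    - [[0,0,0],[6.6,-0.15,0],255]
    - [[0,0,0],[7.2,-0.15,0],255]
    - [[0,0,0],[7.2,-0.15,0],255]

```text
clock: 4.15
tcp_pos: [0.5872, 0.1402, 0.116]
orientation: [-0.001, 0.591, 0.807, 0.0]
wrist_force: [-0.7, -0.3, 0.0]
finger_gap: 0.0004
grip_force: 0.0
```

```bash
python3 go.py .5872 .1433 .116 107.4; python3 - <<'E'
from h import *
snap('wrist','w2')
E
```

```text
4.15 [0.58721491 0.14023827 0.11598305] 0.00037485901109545405 turn [-0.  -0.1  0.2] cm [ 0.29  0.09 -0.  ]
[ 0.1   0.42 -0.08  1.07  0.    1.37] [-0.74991925 -0.27608009  0.02684592]
```

View pics/w2.png

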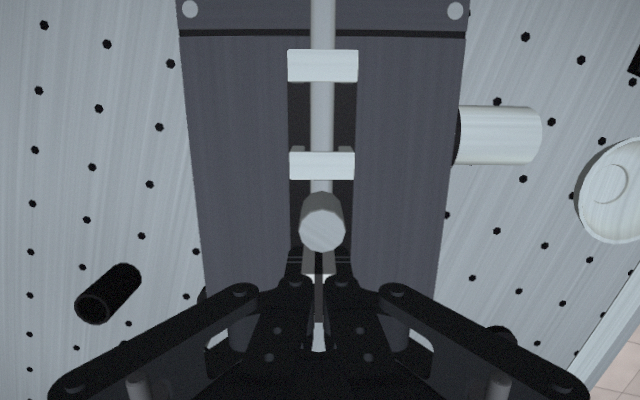

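The knob is at (322,230), pushed ahead of the tips, and the rod now crosses the seam. I'll push the last few millimetres and watch the force.

Call:
carry_out:
  steps:
    - [[0,0,0],[0.1,0,0],255]
    - [[0,0,0],[0.2,0,0],255]
    - [[0,0,0],[0.3,0,0],255]
    - [[0,0,0],[0.4,0,0],255]
    - [[0,0,0],[0.4,0,0],255]
    - [[0,0,0],[0.4,0,0],255]
    - [[0,0,0],[0.4,0,0],255]
    - [[0,0,0],[0.4,0,0],255]

```text
clock: 5.2
tcp_pos: [0.5865, 0.1431, 0.1162]
orientation: [0.0, 0.591, 0.806, -0.0]
wrist_force: [-0.2, -3.8, -1.4]
finger_gap: -0.0001
grip_force: 1.5
```

```bash
python3 - <<'E'
from h import *
f=np.load('pics/w2.npz');c={k:f[k] for k in f}
k0=np.array([.5977,.110,.138]);d=np.array([-.2984,.9544,0])
print('before',(atz(c,322,230,.138)-k0)@d)
snap('wrist','w3')
s=env.get_state();print(s['tcp_pos'],s['wrist_force'],(s['tcp_pos']-k0)@d)
E
```

```text
before 0.0525692502732662
[0.58651006 0.14310702 0.1162626 ] [-0.30183174 -3.37928854 -2.46816512] 0.03493641903804873
```

View pics/w3.png

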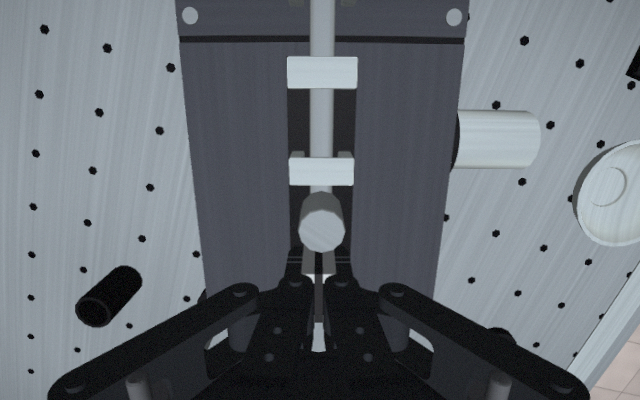

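The knob at (322,231) is still advancing with the tips, with only friction force. I'll push a little further to feel the stop.

Call:
carry_out:
  steps:
    - [[0,0,0],[0.1,0,0],255]
    - [[0,0,0],[0.2,0,0],255]
    - [[0,0,0],[0.3,0,0],255]
    - [[0,0,0],[0.3,0,0],255]
    - [[0,0,0],[0.3,0,0],255]
    - [[0,0,0],[0.3,0,0],255]
    - [[0,0,0],[0.3,0,0],255]
    - [[0,0,0],[0.3,0,0],255]

```text
clock: 6.25
tcp_pos: [0.5863, 0.1438, 0.1163]
orientation: [0.002, 0.592, 0.806, -0.001]
wrist_force: [1.0, -9.9, -2.2]
finger_gap: 0.0002
grip_force: 5.0
```

The force rose and the motion stalled, so the bolt is at its stop. Backing off and lifting.

Call:
carry_out:
  steps:
    - [[0,0,0],[-1,0,0],255]
    - [[0,0,0],[-2.5,0,0],255]
    - [[0,0,0],[-4,0,0],255]
    - [[0,0,0],[-4,0,-3],255]
    - [[0,0,0],[-4,0,-7],255]
    - [[0,0,0],[-4,0,-11],255]
    - [[0,0,0],[-4,0,-11],255]
    - [[0,0,0],[-4,0,-11],255]

```text
clock: 7.25
tcp_pos: [0.5978, 0.1074, 0.226]
orientation: [-0.0, 0.591, 0.806, 0.0]
wrist_force: [-0.6, 0.1, -0.5]
finger_gap: -0.0
grip_force: 0.0
```

```bash
python3 - <<'E'
from h import *
snap('wrist','w4');s=env.get_state();print(s['tcp_pos'],s['wrist_force'])
E
```

```text
[0.59724681 0.10748889 0.22516094] [-0.01420831  0.75806803 -0.83147474]
```

View pics/w4.png

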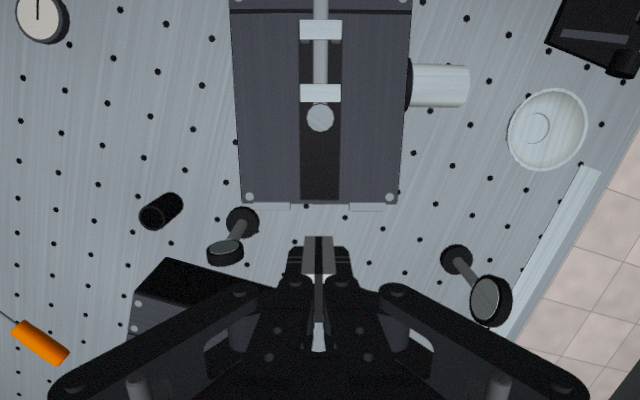

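The knob at (320,117) now sits against the near guide at (320,93), and the arm is clear. Checking the distance to the keeper and handing in if it fits.

```bash
python3 - <<'E'
from h import *
f=np.load('pics/w4.npz');c={k:f[k] for k in f}
k=atz(c,320,117,.138);D=np.linalg.norm((k-[.5487,.2665,0])[:2]);T=(k-[.5977,.110,.138])@[-.2984,.9544,0]
print(k,'to keeper',D,'moved',T)
if D<.114 and T>.05: print(env.hand_in())
E
```

```text
[0.58126728 0.16306135 0.138     ] to keeper 0.10844437618652779 moved 0.05554527292889331
the job is handed in; nothing more can be done
None
```

The bolt on the tube box is home: its knob measures 108 mm from the keeper and it stalled against the stop. The arm is clear, I never went near the other box's bolt, and the job is handed in.

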